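Park the food pan in the corner of its stop rail

ROBOT

A 6-joint arm with a two-finger parallel gripper is mounted at the origin on the work surface. World frame = base frame: x ahead of the robot, y to its left, z up, the work surface at z = 0. Lengths are in mm, angles in rad, forces in N, time in s.
With the tool pointing down it reaches from about 275 to 750 mm from the base axis. Payload 10.2 kg.
Tool frame: the origin (TCP) lies midway between the tips of the shut fingers; the grasp point (between the pads) lies 19 mm behind it; z points along the fingers, y is the line along which they close (so a half turn about z gives the same grasp; the last joint's range is limited). The gripper opens to 85 mm and grips with 20 to 120 N. Pads are 22 mm wide; open, the fingers measure 114 mm over their backs; the gripper's body (76 mm by 85 mm) begins 54 mm behind the grasp point. The pads swing forward as they close: fully open they stand 13 mm farther back than shut.
Start: joints at [1.051, 0.313, 1.498, -0, 1.331, -0.223], TCP at [153.555, 502.048, 203.494] pointing down, gripper open.
Joint ranges: [-2.94, 2.94], [-0.97, 2.17], [0.19, 2.56], [-1.23, 4.37], [0.02, 3.11], [-2.88, 2.88]. Speed limits (rad/s): [2.39, 2.39, 3.01, 3.14, 3.14, 3.14].

INTERFACE

Orientations are given as a unit quaternion [w, x, y, z].
In Python, from rig import ctrl gives the robot as it stands.
- The arm moves only by the tool send_rows, never from a script. Its argument "targets" is a list of rows, each an object with "offset": the shift along the world's x, y, z in cm, a list of three; "spin": the turn about the world's z in rad. A call has 1 to 8 rows; each row is the pose to reach, as a shift and turn from the pose commanded when the call began; what a row does not reach only later rows make up. A row lasts 1/12 s, in which the tool goes at most 41.7 mm and 7.16 degrees, less where a joint would pass 70% of its speed; a pose out of reach is approached as far as the arm can. A call with a gripper value outside its range is refused whole. "grip" is the opening, from 0 (shut) to 1 (fully open), set as the call begins (left out, the last holds). The fingers move at their own pace and stop on an object; "squeeze" is the grip in N (left out, the last holds). Time passes only in rows, so rows that repeat a pose let the fingers close. It gives the time, the measured TCP pose, the force, the opening and the grip force at its end, in the units of the state.
- ctrl.sense(): the state, without advancing time (a new reading comes with each control period).
- ctrl.capture(name): name is "side" or "top"; returns (picture, depth): 384x512x3 uint8, red, green, blue; 384x512 float32, mm along the optical axis (not along the pixel's ray), 0 where there is no reading.
- ctrl.calibration(name): a dict with "fx", "fy", "cx", "cy" (pixels), "k1" (the pictures are not rectified: a ray, as slopes to the right and down, at radius r is drawn at 1 + k1 r^2 times it, then the intrinsics apply), "view" (4x4, takes a point from world to camera coordinates). Camera axes: x right, y down, z forward; pixel columns grow to the right and rows downward; lengths in mm; the calibration is good to about 2 mm. A picture is of the moment at which its call begins. calibration takes no time and is no camera call.
- ctrl.finish_job(): hands the job in; it is judged then, once.
Trained networks look in the newest picture that a camera, given by its name, has taken for a name from the list of things; names that differ only in an ending like _2 or _b are one class to them, and where a whole thing is asked for, a point or a joint stands for the part that bears it (a point fixed in the world has none). Each returns a list of dicts, best first, with "conf" (0 to 1); they miss things now and then, are a little off and sometimes report something else, mostly with a low value. They report only what shows in the picture. A call takes as long as a camera call. They do not tell look-alikes from the thing itself.
- ctrl.search_frame(camera, query): "box" ([left, top, right, bottom] in pixels, round what is visible of it).
- ctrl.place_of(camera, query): "uv" ([column, row] in pixels: a listed point, or the origin of a listed thing).
The state is a dict: "time_s": time; "joints": joint angles; "dq": joint speeds; "tau": joint torques, N m; "eef_pos": TCP position; "ee_rot": TCP orientation; "force": force on the tool from outside, world axes, zero at the start; "wrist_torque": the same for the moment, N m; "grip_width": opening from 0.0 (shut) to 1.0 (fully open); "grip_force": force on a finger pad.
Only numpy, scipy, OpenCV 4.12 (cv2) and the standard library are available. Lean on these libraries where they do the work, as an engineer would, in place of code of your own. Each camera call takes 0.05 s, during which the arm holds its last target. There are 200 camera calls.

TASK

Push the oblong lidded food pan straight back along the bench until its long side is flush against the low stop rail, then slide it along the rail until its end meets the square end stop, and leave it sitting snug in that corner. Do it only by pushing on the pan's sides: do not lift or tip it, and do not touch the knob on its lid. Leave everything else on the bench where it stands.

Things in the scene. Friction and masses are not known exactly. Their poses are not given: they have to be found in the camera images.
- pan: oblong white plastic food pan with a flat lid of the same white, loose on the bench, about 0.4 to 0.85 kg, sliding it takes about 2 to 6 N; footprint 96 mm along its x by 150 mm along its y (long side), straight upright sides to 55 mm high, lid top at 63 mm. Origin: centre of its underside; z up. Its +x side (long) is the one that goes against the rail. It starts in front of the middle part of the rail, clear of it, turned by up to about 0.3 rad from it
- knob: grey round lid knob, 28 mm across and 22 mm tall, fixed on the middle of the pan's lid (its top is 85 mm above the pan's underside); origin at the centre of its foot, on the lid. Not to be touched
- rail: low dark steel stop rail fixed to the bench, 580 mm long along its y, upright lip 22 mm high and 6 mm thick, with a 4 mm thick foot behind. Origin: middle of the lip's front face at bench height; its -x side (towards the robot) is the face the pan goes against; z up. With the pan flush, the pan's origin is at x = -0.048 in this frame
- end_stop: square-edged dark steel block fixed to the bench in front of one end of the rail (left or right end, it varies), 90 mm along its x by 60 mm along its y by 36 mm high; origin: centre of its underside, axes parallel to the rail's, 250 mm along y from the rail's middle and 48 mm in front of the rail's face. The pan's end goes against the face that looks to the rail's middle: pan origin then 105 mm from this origin along y
- round_tub: bystander: round white lidded tub, 84 mm across, 75 mm tall, loose, standing at the end of the rail that has no end stop; origin: centre of its underside
- square_tub: bystander: square white lidded tub, 79 mm square, 58 mm tall, loose, to the right in front; origin: centre of its underside
- shaker: bystander: steel shaker, 56 mm across, 85 mm tall, loose, to the left in front; origin: centre of its underside
- mug: bystander: white mug, 76 mm across, 85 mm tall, loose, behind the middle of the rail; origin: centre of its underside
- cutter: bystander: steel ring cutter, 80 mm across, 40 mm tall, loose, behind the left part of the rail; origin: centre of its underside
- spoon: bystander: 200 mm steel spoon lying far to the right; origin: underside near its middle
- block: bystander: wooden block 60 x 110 x 45 mm, loose, far to the left; origin: centre of its underside
There are look-alikes about, which are no part of the job. Leave any turquoise look-alike of the end_stop alone.

How it is judged:
By the outcome, as a careful person would: the job done as asked, in the order asked, and still so for the second after the job is handed in, with the robot touching nothing.
It also fails if it takes over 61 s, if anything falls off the work surface, if the arm or the gripper's body presses on something with over 40 N, if the wrist force passes 120 N, or if a joint passes its speed limit or range.

## Working session

There is one attempt and no reset: what is moved stays moved. The work goes in short steps, Python scripts to look and compute and a tool call to move; the robot and the scene stay as the last step left them, time stands still between calls to the robot, and variables do not carry over. Pictures are saved under pics/ and viewed, at most 10 in all, crops included, and the job is handed in when it is done.

Besides the shell and the picture viewer there is one more tool, called after "Emit:" as name(argument=value, ...) on one line, values as JSON. send_rows: Moves the arm, as the interface text tells. Its arguments: {"type":"object","properties":{"targets":{"type":"array"},"grip":{"type":"number"},"squeeze":{"type":"number"}},"required":["targets"]}

```bash
mkdir -p pics; ls
cat > h.py <<'E'
import numpy as np, cv2
from rig import ctrl
def px2world(name,u,v,d=None,z=None):
    c=ctrl.calibration(name);V=np.array(c['view'])
    x,y=(u-c['cx'])/c['fx'],(v-c['cy'])/c['fy']
    a,b=x,y
    for _ in range(20):
        s=1+c['k1']*(a*a+b*b);a,b=x/s,y/s
    r=np.array([a,b,1.]);R,t=V[:3,:3],V[:3,3]
    o=-R.T@t;w=R.T@r
    k=d if d is not None else (z-o[2])/w[2]
    return o+k*w
def cloud(name,depth):
    c=ctrl.calibration(name);V=np.array(c['view'])
    v,u=np.mgrid[0:depth.shape[0],0:depth.shape[1]]
    x,y=(u-c['cx'])/c['fx'],(v-c['cy'])/c['fy'];a,b=x,y
    for _ in range(20):
        s=1+c['k1']*(a*a+b*b);a,b=x/s,y/s
    P=np.stack([a*depth,b*depth,depth],-1)
    W=(P-V[:3,3])@V[:3,:3]; W[depth<=0]=np.nan
    return W
E
python3 - <<'E'
from h import *
ims=[]
for n in('top','side'):
    p,d=ctrl.capture(n);np.savez('/tmp/%s0.npz'%n,p=p,d=d)
    cv2.imwrite('pics/%s0.png'%n,p[:,:,::-1])
    W=cloud(n,d)
    for q in('pan','knob','rail','end_stop','round_tub','square_tub','mug','shaker','cutter'):
        r=ctrl.place_of(n,q)
        for e in r[:3]:
            u,v=e['uv'];ui,vi=int(round(u)),int(round(v))
            print(n,q,round(e['conf'],2),np.round(e['uv']),W[min(max(vi,0),383),min(max(ui,0),511)].round(), px2world(n,u,v,z=63 if q=='knob' else 0).round())
s=ctrl.sense();print(s['time_s'],s['eef_pos'],s['ee_rot'],s['force'],s['grip_width'])
E
```

```text
pics
top pan 0.73 [254. 192.] [539. -37.  58.] [545. -36.   0.]
top knob 0.52 [256. 184.] [566. -45.  87.] [570. -47.  63.]
top rail 0.93 [248. 156.] [689. -16.  12.] [689. -15.   0.]
top end_stop 0.88 [321. 266.] [ 255. -288.   39.] [ 253. -295.    0.]
top end_stop 0.79 [282. 235.] [ 375. -142.   40.] [ 375. -147.    0.]
top round_tub 0.68 [183. 173.] [612. 231.  83.] [627. 241.   0.]
top square_tub 0.94 [315. 228.] [ 398. -265.   67.] [ 403. -276.    0.]
top mug 0.97 [247. 139.] [761. -13.  -5.] [761. -14.   0.]
top shaker 0.6 [167. 218.] [442. 289.  94.] [446. 306.   0.]
top cutter 0.49 [214. 142.] [747. 118.  12.] [751. 118.   0.]
side pan 0.87 [274. 213.] [527. -97.  51.] [550. -39.   0.]
side knob 0.64 [284. 198.] [574. -56.  61.] [572. -58.  63.]
side rail 0.6 [312. 199.] [685. -21.   0.] [686. -20.   0.]
side rail 0.59 [327. 326.] [ 509. -458.   18.] [ 516. -448.    0.]
side rail 0.43 [275. 212.] [529. -99.  56.] [554. -35.  -0.]
side end_stop 0.69 [343. 257.] [ 635. -299.   30.] [ 653. -275.    0.]
side end_stop 0.65 [197. 307.] [ 254. -322.   37.] [ 256. -293.    0.]
side end_stop 0.58 [228. 247.] [ 372. -164.   36.] [ 379. -129.    0.]
side round_tub 0.94 [267. 163.] [nan nan nan] [628. 228.   0.]
side square_tub 0.91 [258. 289.] [ 397. -329.   45.] [ 407. -294.    0.]
side mug 0.92 [336. 193.] [749. -54.  29.] [768. -22.   0.]
side shaker 0.74 [211. 164.] [435. 279.  11.] [438. 299.   0.]
side cutter 0.8 [315. 172.] [746.  84.  21.] [762. 114.   0.]
side cutter 0.69 [312. 200.] [683. -24.  -1.] [683. -26.   0.]
1.0 [153.57214736 502.03704113 203.50117789] [-9.35988356e-07  1.47867426e-01  9.89007191e-01 -4.65751807e-06] [ 0.63404827 -0.24880261 -0.3491576 ] 1.0015149625984907
```

Run:
```python
import cv2
a=cv2.imread('pics/top0.png')[100:300,130:390];cv2.imwrite('pics/topc.png',cv2.resize(a,(780,600),interpolation=cv2.INTER_CUBIC))
```

```text
(no output)
```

View pics/topc.png

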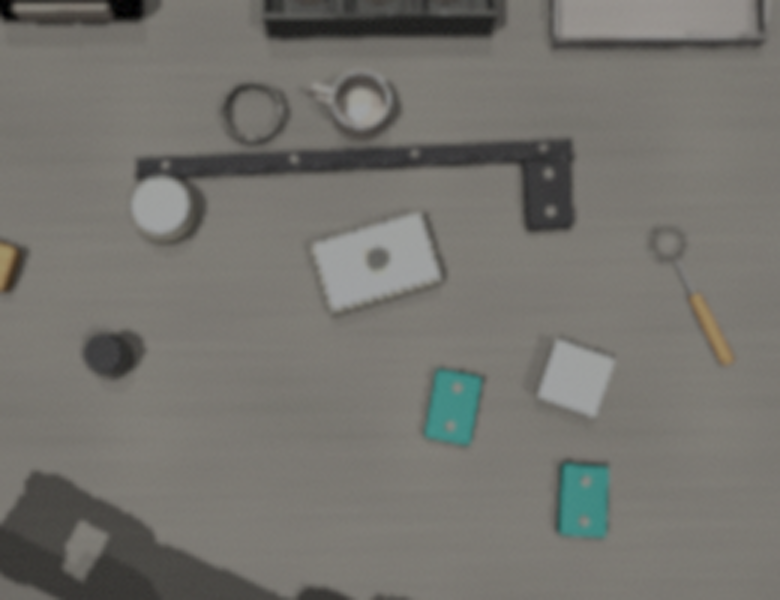

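View pics/side0.png

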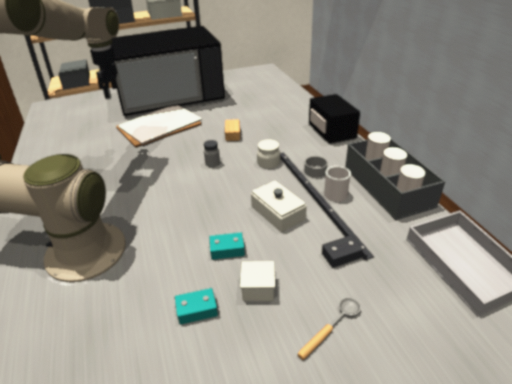

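The pan with its knob is at crop (377,260), which is full-frame (256,187). The rail runs along crop y≈160. Three things could be the end_stop:
- Dark steel block at the rail's right end, crop (549,190), full-frame (313,163). This one fits: it is dark and sits in front of the rail end.
- Turquoise block at full-frame (281,235), a look-alike.
- Turquoise block at full-frame (324,266), a look-alike.

The enlarged crop confirms this. Next I'll measure the geometry.

```bash
cat >> h.py <<'E'
def pan_pose(p,d,name='top',c=(550,-45),zr=(50,80),verbose=True):
    # white lid pixels, projected at lid height
    W=cloud(name,d)
    m=(W[...,2]>zr[0])&(W[...,2]<zr[1])&(np.hypot(W[...,0]-c[0],W[...,1]-c[1])<115)&(p.min(-1)>100)
    m=m.astype(np.uint8)
    n,l,st,ce=cv2.connectedComponentsWithStats(m)
    k=1+np.argmax(st[1:,4]);cn,_=cv2.findContours((l==k).astype(np.uint8),cv2.RETR_EXTERNAL,cv2.CHAIN_APPROX_NONE)
    q=max(cn,key=len)[:,0,:]
    P=np.array([px2world(name,u,v,z=63)[:2] for u,v in q],np.float32)
    r=cv2.minAreaRect(P)
    b=cv2.boxPoints(r);e=[b[1]-b[0],b[2]-b[1]]
    L=max(e,key=np.linalg.norm);th=np.arctan2(L[1],L[0])%np.pi
    return np.array(r[0]),np.array(r[1]),th-np.pi/2   # centre,size,yaw (long axis vs +y)
E
python3 - <<'E'
from h import *
z=np.load('/tmp/top0.npz');p,d=z['p'],z['d'];W=cloud('top',d)
print('pan',pan_pose(p,d))
g=p.max(-1).astype(int)
print(p[180:183,256],p[187,240],g[163,313],g[156,248],g[170,270])
# rail: dark px; front face edge per column
pts=[]
for u in list(range(200,300,6)):
    col=g[140:180,u]; dark=np.where(col<75)[0]
    if len(dark):
        v=140+dark.max(); pts.append((u,v,*px2world('top',u,v+.5,z=0)[:2].round(1)))
for t in pts: print(t)
# end stop
print(g[145:185,313]); print(g[170,298:330])
print('zrail',W[150:162,270,2].round(), W[150:182,313,2].round())
for u,v in((305,163),(321,161),(305,176),(321,175.5)): print(px2world('top',u,v,z=36).round())
E
```

```text
pan (array([557.89807129, -40.85496521]), array([ 94.41388702, 148.12368774]), np.float32(0.28102255))
[[158 160 159]
 [152 154 152]
 [133 134 132]] [158 160 160] 58 78 120
(200, np.int64(158), np.float64(683.6), np.float64(174.9))
(206, np.int64(157), np.float64(687.3), np.float64(151.0))
(212, np.int64(157), np.float64(687.0), np.float64(127.1))
(218, np.int64(157), np.float64(686.7), np.float64(103.2))
(224, np.int64(157), np.float64(686.4), np.float64(79.4))
(230, np.int64(156), np.float64(690.1), np.float64(55.4))
(236, np.int64(156), np.float64(689.8), np.float64(31.6))
(242, np.int64(156), np.float64(689.4), np.float64(7.7))
(248, np.int64(155), np.float64(693.2), np.float64(-16.2))
(254, np.int64(155), np.float64(692.8), np.float64(-40.1))
(260, np.int64(155), np.float64(692.5), np.float64(-64.0))
(266, np.int64(155), np.float64(692.2), np.float64(-87.9))
(272, np.int64(154), np.float64(695.9), np.float64(-111.8))
(278, np.int64(154), np.float64(695.6), np.float64(-135.7))
(284, np.int64(154), np.float64(695.2), np.float64(-159.6))
(290, np.int64(154), np.float64(694.9), np.float64(-183.5))
(296, np.int64(153), np.float64(698.6), np.float64(-207.4))
[109  90  71  66  65  59  53  54  53  57  73  98 113 111  88  68  58  59
  58  58  58  60  62  84 110 121 109  82  61  57  54  70  96 115 123 125
 125 126 125 124]
[123 123 123 124 120 108  79  54  55  60  60  60  62  80 109 121 112  85
  62  58  59  60  65  88 112 122 124 121 121 122 123 121]
zrail [-8.  9. 12.  5. 15. 14.  2. -7.  2.  1.  0.  7.] [17. -4. 24. 44. 39. 38. 31. 46. 38. 42. 36. 40. 33. 32. 34. 39. 37. 35.
 37. 45. 40. 47. 36. 37. 43. 31. 24.  9.  3. -8.  3.  4.]
[ 653. -238.   36.]
[ 660. -300.   36.]
[ 602. -237.   36.]
[ 603. -299.   36.]
```

Emit:
send_rows(targets=[{"offset":[1.8,-3.4,0],"spin":0.04},{"offset":[3.6,-6.8,0],"spin":0.08},{"offset":[5.4,-10.2,0],"spin":0.12},{"offset":[7.2,-13.6,0],"spin":0.16},{"offset":[9,-17,0],"spin":0.2},{"offset":[10.8,-20.4,0],"spin":0.24},{"offset":[12.6,-23.8,0],"spin":0.28},{"offset":[14.5,-27.4,0],"spin":0.334}], grip=1)

```text
time_s: 1.67
eef_pos: [298.9, 226.5, 203.7]
ee_rot: [0.0, -0.02, 1.0, 0.0]
force: [1.4, 0.3, -0.2]
grip_width: 1.0
grip_force: 0.0
```

Emit:
send_rows(targets=[{"offset":[1.8,-3.4,0],"spin":0},{"offset":[3.6,-6.8,0],"spin":0},{"offset":[5.4,-10.2,0],"spin":0},{"offset":[7.2,-13.6,0],"spin":0},{"offset":[9,-17,0],"spin":0},{"offset":[10.8,-20.4,0],"spin":0},{"offset":[12.6,-23.8,0],"spin":0},{"offset":[14.7,-27.3,0],"spin":0}])

```text
time_s: 2.33
eef_pos: [445.9, -46.9, 203.7]
ee_rot: [0.0, -0.018, 1.0, -0.0]
force: [1.9, 1.0, 0.6]
grip_width: 1.001
grip_force: 0.0
```

Emit:
send_rows(targets=[{"offset":[0,0,-3],"spin":0},{"offset":[0,0,-6],"spin":0},{"offset":[0,0,-9],"spin":0},{"offset":[0,0,-12],"spin":0},{"offset":[0,0,-15],"spin":0},{"offset":[0,0,-17],"spin":0},{"offset":[0,0,-18.6],"spin":0},{"offset":[0,0,-18.6],"spin":0}])

```text
time_s: 3.0
eef_pos: [443.9, -44.4, 15.1]
ee_rot: [-0.002, -0.019, 1.0, 0.001]
force: [-1.1, 0.7, -0.6]
grip_width: 0.998
grip_force: 0.0
```

Emit:
send_rows(targets=[{"offset":[1,0.04,0],"spin":0},{"offset":[2,0.08,0],"spin":0},{"offset":[2.6,0.1,0],"spin":0},{"offset":[3.2,0.12,0],"spin":0},{"offset":[3.8,0.14,0],"spin":0},{"offset":[4.4,0.16,0],"spin":0},{"offset":[5,0.18,0],"spin":0},{"offset":[5.6,0.2,0],"spin":0}])

```text
time_s: 3.67
eef_pos: [500.7, -42.4, 17.2]
ee_rot: [-0.002, -0.019, 1.0, 0.001]
force: [-5.8, 1.7, 3.6]
grip_width: 0.999
grip_force: 2.7
```

Emit:
send_rows(targets=[{"offset":[0.5,0.02,0],"spin":0},{"offset":[1,0.04,0],"spin":0},{"offset":[1.5,0.06,0],"spin":0},{"offset":[2,0.08,0],"spin":0},{"offset":[2.5,0.1,0],"spin":0},{"offset":[3,0.12,0],"spin":0},{"offset":[3.5,0.13,0],"spin":0},{"offset":[4,0.15,0],"spin":0}])

```text
time_s: 4.33
eef_pos: [540.4, -41.0, 17.1]
ee_rot: [-0.002, -0.019, 1.0, 0.0]
force: [-7.0, -0.7, 2.8]
grip_width: 1.001
grip_force: 3.5
```

Run:
```python
from h import *
p,d=ctrl.capture('top');q,_=ctrl.capture('side')
print(pan_pose(p,d,c=(590,-45)))
a=cv2.resize(p[130:230,190:340],(600,400),interpolation=cv2.INTER_CUBIC)
b=cv2.resize(q[150:290,220:370],(600,560),interpolation=cv2.INTER_CUBIC)[:400]
cv2.imwrite('pics/m1.png',np.hstack([cv2.resize(a,(400,267)),cv2.resize(b,(400,267))])[:,:,::-1])
print(ctrl.sense()['force'])
```

```text
(array([627.25238037, -67.37708282]), array([103.58109283,  31.07394409]), np.float32(-0.013608575))
[-1.61126482  0.64486872 -0.80174749]
```

View pics/m1.png

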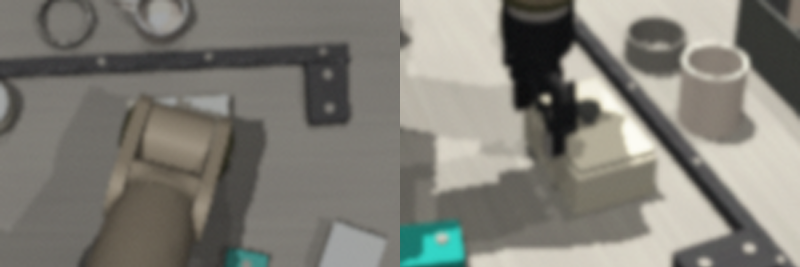

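The side view shows both fingers on the pan's front side, clear of the knob. The pan has squared up, with a gap still left to the rail. I'll keep pushing.

Emit:
send_rows(targets=[{"offset":[0.5,0.02,0],"spin":0},{"offset":[1,0.04,0],"spin":0},{"offset":[1.5,0.06,0],"spin":0},{"offset":[2,0.08,0],"spin":0},{"offset":[2.4,0.09,0],"spin":0},{"offset":[2.8,0.1,0],"spin":0},{"offset":[3.1,0.11,0],"spin":0},{"offset":[3.4,0.13,0],"spin":0}])

```text
time_s: 5.1
eef_pos: [574.6, -40.0, 17.1]
ee_rot: [-0.002, -0.019, 1.0, 0.0]
force: [-6.2, -1.0, 1.9]
grip_width: 1.003
grip_force: 3.2
```

Emit:
send_rows(targets=[{"offset":[0.15,0,0],"spin":0},{"offset":[0.3,0.01,0],"spin":0},{"offset":[0.45,0.02,0],"spin":0},{"offset":[0.6,0.02,0],"spin":0}])

```text
time_s: 5.43
eef_pos: [580.5, -39.8, 17.1]
ee_rot: [-0.001, -0.019, 1.0, 0.0]
force: [-6.2, -0.6, 0.8]
grip_width: 0.998
grip_force: 3.1
```

Emit:
send_rows(targets=[{"offset":[0.1,0,0],"spin":0},{"offset":[0.2,0.01,0],"spin":0},{"offset":[0.3,0.01,0],"spin":0}])

```text
time_s: 5.68
eef_pos: [583.4, -39.7, 17.1]
ee_rot: [-0.002, -0.019, 1.0, 0.0]
force: [-5.8, 0.2, 1.5]
grip_width: 1.001
grip_force: 3.1
```

Emit:
send_rows(targets=[{"offset":[0.1,0,0],"spin":0},{"offset":[0.2,0.01,0],"spin":0}])

```text
time_s: 5.85
eef_pos: [585.4, -39.7, 17.1]
ee_rot: [-0.002, -0.019, 1.0, 0.0]
force: [-5.7, -0.6, 1.0]
grip_width: 1.004
grip_force: 3.1
```

Emit:
send_rows(targets=[{"offset":[0.1,0,0],"spin":0},{"offset":[0.2,0.01,0],"spin":0}])

```text
time_s: 6.02
eef_pos: [587.4, -39.6, 17.1]
ee_rot: [-0.002, -0.019, 1.0, 0.0]
force: [-6.5, -0.9, 1.7]
grip_width: 1.001
grip_force: 3.1
```

Emit:
send_rows(targets=[{"offset":[0.1,0,0],"spin":0},{"offset":[0.15,0.01,0],"spin":0}])

```text
time_s: 6.18
eef_pos: [588.0, -39.3, 17.0]
ee_rot: [-0.003, -0.018, 1.0, 0.0]
force: [-12.9, -0.1, 4.7]
grip_width: 0.998
grip_force: 6.4
```

Run:
```python
from h import *
p,d=ctrl.capture('top');q,_=ctrl.capture('side')
a=cv2.resize(p[140:190,225:325],(400,200),interpolation=cv2.INTER_CUBIC)
b=cv2.resize(q[160:270,240:370],(650,550),interpolation=cv2.INTER_CUBIC)
cv2.imwrite('pics/m2.png',b[:,:,::-1])
```

```text
(no output)
```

View pics/m2.png

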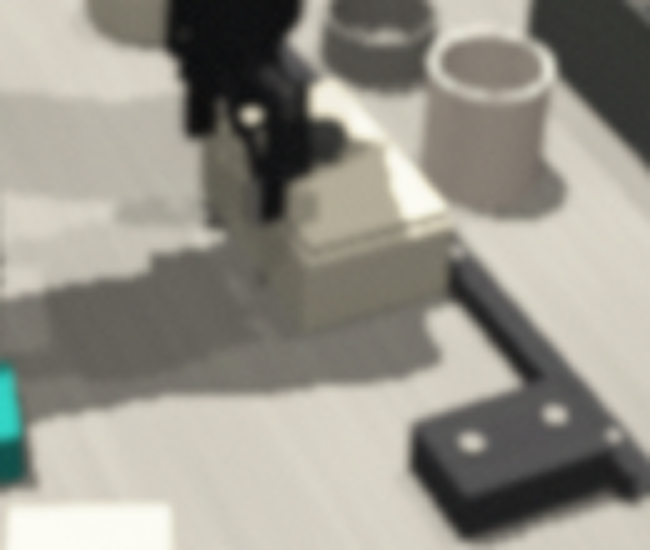

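The side view shows the pan's back lower edge, near crop (450,275), meeting the rail, and the force jump agrees. I'll press slightly more to seat it, then back off.

Emit:
send_rows(targets=[{"offset":[0.05,0,0],"spin":0},{"offset":[0.1,0,0],"spin":0},{"offset":[0.1,0,0],"spin":0}])

```text
time_s: 6.53
eef_pos: [588.1, -39.1, 17.0]
ee_rot: [-0.004, -0.018, 1.0, 0.001]
force: [-16.1, 0.2, 6.6]
grip_width: 0.999
grip_force: 8.0
```

Emit:
send_rows(targets=[{"offset":[-1,0,0],"spin":0},{"offset":[-3,-0.1,0],"spin":0},{"offset":[-6,-0.2,0],"spin":0},{"offset":[-9,-0.3,3],"spin":0},{"offset":[-12,-0.4,7],"spin":0},{"offset":[-13,2,11],"spin":0},{"offset":[-13,6,13],"spin":0},{"offset":[-13,10,13],"spin":0}])

```text
time_s: 7.2
eef_pos: [462.7, 49.7, 150.3]
ee_rot: [0.004, -0.017, 1.0, -0.001]
force: [1.8, -0.1, 0.1]
grip_width: 1.001
grip_force: 0.0
```

Emit:
send_rows(targets=[{"offset":[-3.5,2,0],"spin":0},{"offset":[-7,4,0],"spin":0},{"offset":[-10.5,6,0],"spin":0},{"offset":[-13,8,0],"spin":0},{"offset":[-13,8,0],"spin":0}], grip=0)

```text
time_s: 7.62
eef_pos: [327.6, 132.2, 146.0]
ee_rot: [-0.0, -0.02, 1.0, 0.0]
force: [0.8, -1.3, 0.8]
grip_width: 0.301
grip_force: 0.0
```

Run:
```python
from h import *
p,d=ctrl.capture('top')
print(pan_pose(p,d,c=(640,-45)))
b=cv2.resize(p[130:230,170:330],(800,500),interpolation=cv2.INTER_CUBIC)
cv2.imwrite('pics/m3.png',b[:,:,::-1])
```

```text
(array([640.1741333 , -46.93264008]), array([ 93.82292938, 148.80801392]), np.float32(0.03454566))
```

View pics/m3.png

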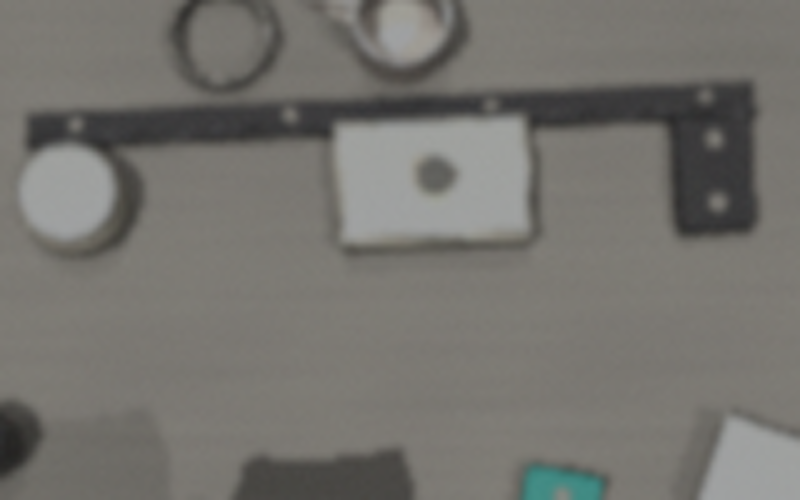

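The pan sits flush on the rail with a yaw of 0.035, matching the rail. The round tub and mug haven't moved. About 115 mm remains to slide right, so I'll move to the pan's left end with the fingers shut.

Emit:
send_rows(targets=[{"offset":[3.8,-0.6,0],"spin":0},{"offset":[7.7,-1.2,0],"spin":0},{"offset":[11.6,-1.8,0],"spin":0},{"offset":[15.5,-2.4,0],"spin":0},{"offset":[19.4,-3,0],"spin":0},{"offset":[23.3,-3.6,0],"spin":0},{"offset":[27.2,-4.2,0],"spin":0},{"offset":[31,-4.7,0],"spin":0}], grip=0)

```text
time_s: 8.33
eef_pos: [643.9, 81.4, 145.3]
ee_rot: [0.0, -0.018, 1.0, -0.0]
force: [0.8, 0.7, 0.3]
grip_width: 0.003
grip_force: 0.0
```

Emit:
send_rows(targets=[{"offset":[0,0,-3],"spin":0},{"offset":[0,0,-6],"spin":0},{"offset":[0,0,-9],"spin":0},{"offset":[0,0,-11],"spin":0},{"offset":[0,0,-12.6],"spin":0},{"offset":[0,0,-12.6],"spin":0}])

```text
time_s: 8.83
eef_pos: [640.0, 82.1, 15.8]
ee_rot: [-0.003, -0.018, 1.0, 0.0]
force: [0.1, 0.9, -0.5]
grip_width: -0.002
grip_force: 0.0
```

Emit:
send_rows(targets=[{"offset":[-0.3,-1,0],"spin":0},{"offset":[-0.3,-2,0],"spin":0},{"offset":[-0.25,-3,0],"spin":0},{"offset":[-0.22,-3.5,0],"spin":0},{"offset":[-0.2,-4,0],"spin":0},{"offset":[-0.18,-4.5,0],"spin":0},{"offset":[-0.16,-5,0],"spin":0},{"offset":[-0.13,-5.5,0],"spin":0}])

```text
time_s: 9.5
eef_pos: [640.1, 29.3, 20.7]
ee_rot: [0.0, -0.019, 1.0, 0.001]
force: [-0.9, 9.2, 4.8]
grip_width: 0.001
grip_force: 6.5
```

Emit:
send_rows(targets=[{"offset":[0.02,-0.5,0],"spin":0},{"offset":[0.04,-1,0],"spin":0},{"offset":[0.06,-1.5,0],"spin":0},{"offset":[0.08,-2,0],"spin":0},{"offset":[0.1,-2.5,0],"spin":0},{"offset":[0.12,-3,0],"spin":0},{"offset":[0.14,-3.5,0],"spin":0},{"offset":[0.16,-4,0],"spin":0}])

```text
time_s: 10.17
eef_pos: [641.4, -9.9, 20.6]
ee_rot: [-0.0, -0.019, 1.0, 0.002]
force: [-3.5, 11.5, 6.7]
grip_width: 0.002
grip_force: 7.5
```

Run:
```python
from h import *
p,d=ctrl.capture('top')
b=cv2.resize(p[130:230,190:340],(750,500),interpolation=cv2.INTER_CUBIC)
cv2.imwrite('pics/m4.png',b[:,:,::-1])
```

```text
(no output)
```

View pics/m4.png

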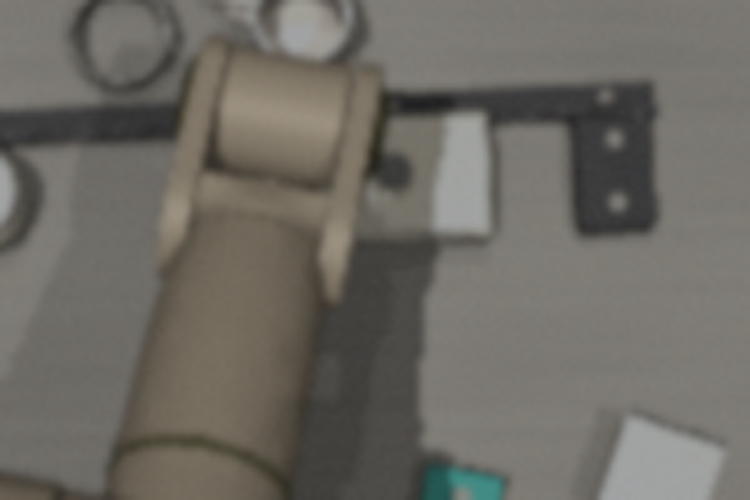

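The pan is sliding along the rail, with its right edge at crop x≈490 and the stop face at about 577, so roughly 65 mm is left. The knob is clear of the gripper.

Emit:
send_rows(targets=[{"offset":[0.02,-0.6,0],"spin":0},{"offset":[0.04,-1.2,0],"spin":0},{"offset":[0.07,-1.8,0],"spin":0},{"offset":[0.09,-2.4,0],"spin":0},{"offset":[0.12,-3,0],"spin":0},{"offset":[0.14,-3.6,0],"spin":0},{"offset":[0.16,-4.2,0],"spin":0},{"offset":[0.18,-4.7,0],"spin":0}])

```text
time_s: 10.88
eef_pos: [642.8, -56.5, 20.6]
ee_rot: [-0.001, -0.019, 1.0, 0.002]
force: [-5.5, 13.0, 7.7]
grip_width: -0.004
grip_force: 8.8
```

Emit:
send_rows(targets=[{"offset":[0.01,-0.2,0],"spin":0},{"offset":[0.02,-0.4,0],"spin":0},{"offset":[0.03,-0.6,0],"spin":0}])

```text
time_s: 11.13
eef_pos: [643.0, -62.1, 20.6]
ee_rot: [-0.001, -0.019, 1.0, 0.002]
force: [-5.6, 14.7, 9.2]
grip_width: -0.004
grip_force: 9.2
```

Emit:
send_rows(targets=[{"offset":[0.01,-0.15,0],"spin":0},{"offset":[0.01,-0.3,0],"spin":0}])

```text
time_s: 11.3
eef_pos: [643.1, -65.0, 20.6]
ee_rot: [-0.001, -0.019, 1.0, 0.002]
force: [-6.3, 14.3, 9.1]
grip_width: 0.002
grip_force: 9.1
```

Emit:
send_rows(targets=[{"offset":[0.01,-0.15,0],"spin":0},{"offset":[0.01,-0.3,0],"spin":0}])

```text
time_s: 11.47
eef_pos: [643.2, -68.0, 20.6]
ee_rot: [-0.001, -0.019, 1.0, 0.002]
force: [-6.0, 13.8, 9.1]
grip_width: -0.005
grip_force: 9.1
```

Emit:
send_rows(targets=[{"offset":[0,-0.15,0],"spin":0},{"offset":[0.01,-0.3,0],"spin":0}])

```text
time_s: 11.63
eef_pos: [643.3, -71.0, 20.6]
ee_rot: [-0.001, -0.019, 1.0, 0.002]
force: [-6.8, 14.6, 9.7]
grip_width: -0.0
grip_force: 9.3
```

Emit:
send_rows(targets=[{"offset":[0,-0.1,0],"spin":0},{"offset":[0.01,-0.2,0],"spin":0}])

```text
time_s: 11.8
eef_pos: [643.4, -73.0, 20.6]
ee_rot: [-0.001, -0.019, 1.0, 0.002]
force: [-6.9, 14.2, 8.8]
grip_width: 0.0
grip_force: 9.5
```

Emit:
send_rows(targets=[{"offset":[0,-0.1,0],"spin":0}])

```text
time_s: 11.88
eef_pos: [643.4, -73.9, 20.6]
ee_rot: [-0.001, -0.019, 1.0, 0.002]
force: [-5.8, 14.6, 8.5]
grip_width: -0.0
grip_force: 9.2
```

Emit:
send_rows(targets=[{"offset":[0,-0.1,0],"spin":0},{"offset":[0.01,-0.2,0],"spin":0}])

```text
time_s: 12.05
eef_pos: [643.4, -75.9, 20.6]
ee_rot: [-0.001, -0.019, 1.0, 0.002]
force: [-6.7, 15.1, 9.4]
grip_width: 0.001
grip_force: 9.5
```

Emit:
send_rows(targets=[{"offset":[0,-0.1,0],"spin":0},{"offset":[0.01,-0.2,0],"spin":0}])

```text
time_s: 12.22
eef_pos: [643.5, -77.9, 20.6]
ee_rot: [-0.001, -0.019, 1.0, 0.002]
force: [-6.9, 15.5, 9.1]
grip_width: -0.0
grip_force: 9.7
```

Run:
```python
from h import *
p,d=ctrl.capture('top');q,_=ctrl.capture('side')
a=cv2.resize(p[140:190,250:335],(400,235),interpolation=cv2.INTER_CUBIC)
b=cv2.resize(q[170:270,270:370],(400,400),interpolation=cv2.INTER_CUBIC)
c=np.zeros((400,800,3),np.uint8);c[:235,:400]=a;c[:,400:]=b
cv2.imwrite('pics/m5.png',c[:,:,::-1])
```

```text
(no output)
```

View pics/m5.png

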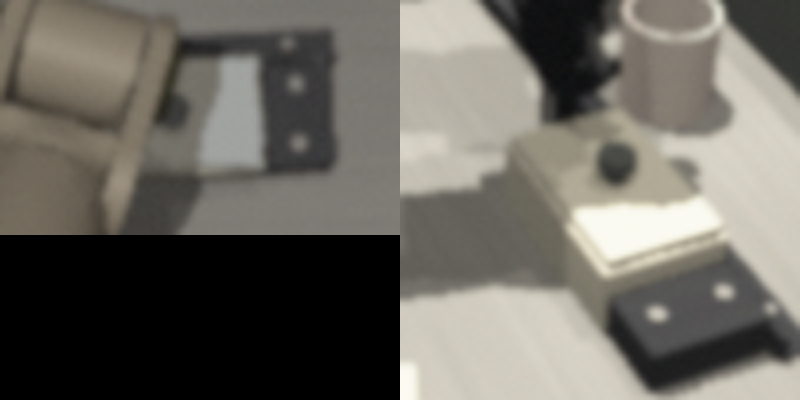

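The pan's end is at the stop to within a few mm, at crop (265,110) on the left and (610,300) on the right. I'll creep forward until the force jumps.

Emit:
send_rows(targets=[{"offset":[0,-0.1,0],"spin":0},{"offset":[0.01,-0.2,0],"spin":0}])

```text
time_s: 12.48
eef_pos: [643.5, -78.3, 20.6]
ee_rot: [-0.001, -0.019, 1.0, 0.004]
force: [-6.5, 24.8, 10.9]
grip_width: -0.001
grip_force: 13.9
```

Emit:
send_rows(targets=[{"offset":[0,-0.1,0],"spin":0},{"offset":[0,-0.1,0],"spin":0}])

```text
time_s: 12.65
eef_pos: [643.5, -78.3, 20.7]
ee_rot: [-0.001, -0.019, 1.0, 0.004]
force: [-6.8, 24.8, 12.3]
grip_width: -0.008
grip_force: 15.5
```

Emit:
send_rows(targets=[{"offset":[0,-0.1,0],"spin":0},{"offset":[0,-0.1,0],"spin":0}])

```text
time_s: 12.82
eef_pos: [643.5, -78.3, 20.7]
ee_rot: [-0.001, -0.02, 1.0, 0.005]
force: [-7.3, 30.2, 13.5]
grip_width: -0.001
grip_force: 17.2
```

Force rose to 30 N while the arm stopped at y=-78.3, so the pan is against the stop. Backing off to check.

Emit:
send_rows(targets=[{"offset":[0,0.4,0],"spin":0},{"offset":[-0.05,0.8,0],"spin":0},{"offset":[-0.1,2,0],"spin":0},{"offset":[-0.1,4,0],"spin":0},{"offset":[-0.1,6,1],"spin":0},{"offset":[-0.1,7,5],"spin":0},{"offset":[-0.1,7,9],"spin":0},{"offset":[-0.1,7,13],"spin":0}])

```text
time_s: 13.48
eef_pos: [642.8, -13.5, 151.2]
ee_rot: [-0.001, -0.019, 1.0, 0.0]
force: [0.6, -1.2, -0.9]
grip_width: 0.003
grip_force: 0.0
```

Emit:
send_rows(targets=[{"offset":[-4,0.5,0],"spin":0},{"offset":[-8,1,0],"spin":0},{"offset":[-12,2,0],"spin":0},{"offset":[-16,3,0],"spin":0},{"offset":[-20,4,0],"spin":0},{"offset":[-24,5,0],"spin":0},{"offset":[-28,7,0],"spin":0},{"offset":[-28,9,0],"spin":0}], grip=1)

```text
time_s: 14.15
eef_pos: [357.8, 75.9, 149.2]
ee_rot: [-0.002, -0.018, 1.0, 0.0]
force: [0.8, -1.0, 0.9]
grip_width: 0.998
grip_force: 0.0
```

Run:
```python
from h import *
p,d=ctrl.capture('top');q,_=ctrl.capture('side')
print(pan_pose(p,d,c=(645,-160)))
a=cv2.resize(p[130:230,170:330],(480,300),interpolation=cv2.INTER_CUBIC)
b=cv2.resize(q[190:270,290:370],(300,300),interpolation=cv2.INTER_CUBIC)
c=cv2.resize(p[140:190,260:335],(480,300),interpolation=cv2.INTER_CUBIC)
e=np.zeros((600,780,3),np.uint8);e[:300,:480]=a;e[300:,:480]=c;e[:300,480:]=b
cv2.imwrite('pics/m6.png',e[:,:,::-1])
```

```text
(array([ 643.94152832, -161.70092773]), array([ 93.99214172, 147.14108276]), np.float32(0.03233075))
```

View pics/m6.png

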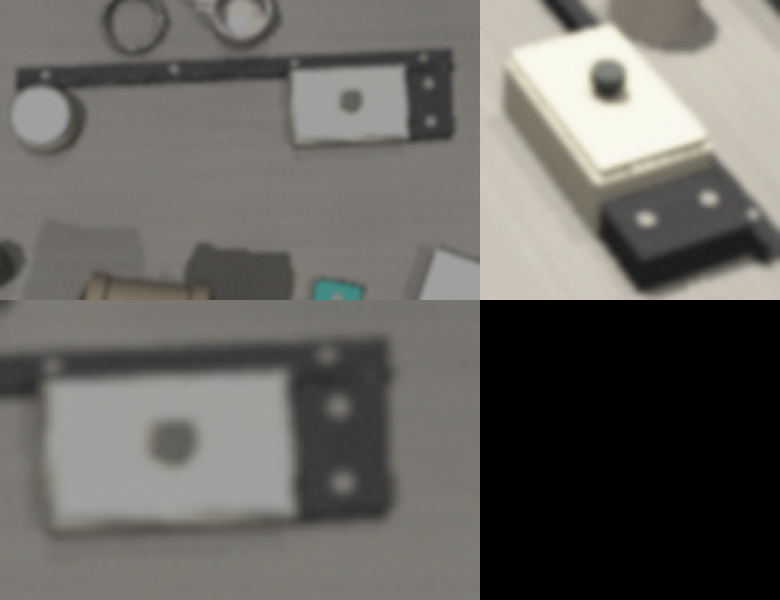

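The pan is in the corner with a yaw of 0.032, and the bystanders are unmoved. One gentle press toward the rail will make sure it is still flush after the slide.

Emit:
send_rows(targets=[{"offset":[2.3,-3,0],"spin":0},{"offset":[4.6,-6,0],"spin":0},{"offset":[7,-9,0],"spin":0},{"offset":[9.4,-12,0],"spin":0},{"offset":[11.7,-15,0],"spin":0},{"offset":[14,-18,0],"spin":0},{"offset":[16.4,-21,0],"spin":0},{"offset":[18.7,-24,0],"spin":0}])

```text
time_s: 14.92
eef_pos: [551.5, -167.2, 149.4]
ee_rot: [0.0, -0.018, 1.0, -0.0]
force: [-0.6, -0.3, 0.5]
grip_width: 0.998
grip_force: 0.0
```

Emit:
send_rows(targets=[{"offset":[0,0,-3],"spin":0},{"offset":[0,0,-6],"spin":0},{"offset":[0,0,-9],"spin":0},{"offset":[0,0,-11],"spin":0},{"offset":[0,0,-13],"spin":0},{"offset":[0,0,-13],"spin":0}])

```text
time_s: 15.42
eef_pos: [548.5, -164.4, 15.8]
ee_rot: [-0.003, -0.018, 1.0, 0.002]
force: [-0.2, 0.6, -0.1]
grip_width: 0.998
grip_force: 0.0
```

Emit:
send_rows(targets=[{"offset":[1,0.04,0],"spin":0},{"offset":[2,0.08,0],"spin":0},{"offset":[3,0.12,0],"spin":0},{"offset":[3.6,0.14,0],"spin":0},{"offset":[4,0.15,0],"spin":0},{"offset":[4.3,0.16,0],"spin":0},{"offset":[4.5,0.16,0],"spin":0}])

```text
time_s: 16.0
eef_pos: [593.8, -163.5, 20.0]
ee_rot: [-0.002, -0.019, 1.0, 0.0]
force: [-17.0, -0.9, 9.4]
grip_width: 1.0
grip_force: 9.1
```

Seated at 17 N. Retreating.

Emit:
send_rows(targets=[{"offset":[-0.3,0,0],"spin":0},{"offset":[-1,0,0],"spin":0},{"offset":[-3,0,0],"spin":0},{"offset":[-5,0,1],"spin":0},{"offset":[-7,0,4],"spin":0},{"offset":[-9,0,8],"spin":0},{"offset":[-11,1,12],"spin":0},{"offset":[-13,3,13],"spin":0}])

```text
time_s: 16.67
eef_pos: [465.7, -135.2, 153.9]
ee_rot: [0.003, -0.018, 1.0, -0.002]
force: [0.5, 0.4, 0.1]
grip_width: 0.998
grip_force: 0.0
```

Emit:
send_rows(targets=[{"offset":[-2,3,0],"spin":0},{"offset":[-4,6,0],"spin":0},{"offset":[-6,9,0],"spin":0},{"offset":[-8,12,0],"spin":0},{"offset":[-10,15,0],"spin":0},{"offset":[-10,18,0],"spin":0},{"offset":[-10,20,0],"spin":0},{"offset":[-10,20,0],"spin":0}])

```text
time_s: 17.33
eef_pos: [364.4, 69.1, 150.0]
ee_rot: [0.001, -0.02, 1.0, 0.0]
force: [0.4, -0.8, -0.7]
grip_width: 1.002
grip_force: 0.0
```

Run:
```python
from h import *
p,d=ctrl.capture('top');q,_=ctrl.capture('side')
print(pan_pose(p,d,c=(645,-160)))
a=cv2.resize(p[140:190,260:335],(450,300),interpolation=cv2.INTER_CUBIC)
b=cv2.resize(q[190:270,290:370],(300,300),interpolation=cv2.INTER_CUBIC)
cv2.imwrite('pics/m7.png',np.hstack([a,b])[:,:,::-1])
```

```text
(array([ 643.92602539, -161.19818115]), array([ 93.9848938, 147.6897583]), np.float32(0.032428026))
```

View pics/m7.png

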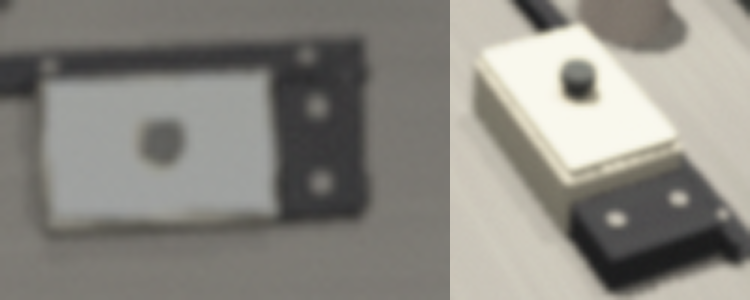

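The pan sits against both the rail and the stop in the picture, upright and untilted. Handing in.

```bash
python3 -c "
from rig import ctrl
print(ctrl.finish_job())"
```

```text
the job is handed in; nothing more can be done
None
```

The pan was pushed flush to the rail, then slid along it to the dark end stop and left snug in that corner, and the job was handed in at about 17 s. No contact with the knob or any bystander showed in the pictures.

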